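# Put the mixed-up screwdrivers and chisels back in their own colour trays

### The job

The two screwdrivers and two chisels have been put away in each other's trays. Swap them round, parking one in the spare white tray whenever you need to, until each tool lies flat inside the tray of its own handle colour, lengthwise and centred. Never let one tool touch another, and do not move or tip the glass jar of screws.

Things in the scene. Friction and masses are not known exactly. Their poses are not given: they have to be found in the camera images.
- driver_red: Loose screwdriver with a red handle (dark blue ring at the shaft end); 28 wide, 215 long, 30 high. Origin: mid length and width; lying in a tray it is level (1 mm) with the tray's underside. z up, +y to the handle's butt. Handle from y=+7 to y=+107 mm, about 24 wide, its top 31 above the origin; shaft on the -y side. 0.10 kg. Starts flat in a wrong coloured tray, handle towards the robot.
- driver_black: Loose screwdriver with a black handle (orange-red cap at its butt); 28 wide, 201 long, 29 high. Origin: mid length and width; lying in a tray it is level (1 mm) with the tray's underside. z up, +y to the handle's butt. Handle from y=+4 to y=+99 mm, about 24 wide, its top 30 above the origin; shaft on the -y side. 0.10 kg. Starts flat in a wrong coloured tray, handle towards the robot.
- chisel_blue: Loose bench chisel with a blue handle; 23 wide, 240 long, 24 high. Origin: mid length and width; lying in a tray it is level (1 mm) with the tray's underside. z up, +y to the handle's butt. Handle from y=+9 to y=+120 mm, about 20 wide, its top 23 above the origin; blade on the -y side. 0.15 kg. Starts flat in a wrong coloured tray, handle towards the robot.
- chisel_yellow: Loose bench chisel with a yellow handle; 23 wide, 210 long, 24 high. Origin: mid length and width; lying in a tray it is level (1 mm) with the tray's underside. z up, +y to the handle's butt. Handle from about y=+8 to y=+105 mm, about 20 wide, its top 23 above the origin; blade on the -y side. About 0.15 kg. Starts flat in a wrong coloured tray, handle towards the robot.
- tray_red: Fixed shallow red plastic tray, 52 x 270 mm outside, 46 x 264 mm inside, floor 3 thick, lips 6.5 high over its underside. Origin: centre of its underside, 9 above the bench; x across, y along it (+y towards the robot), z up. Five trays lie parallel on a plywood board, centres 95 mm apart, in any order. The place of the tool with the red handle.
- tray_blue: Fixed shallow blue plastic tray, 52 x 270 mm outside, 46 x 264 mm inside, floor 3 thick, lips 6.5 high over its underside. Origin: centre of its underside, 9 above the bench; x across, y along it (+y towards the robot), z up. Five trays lie parallel on a plywood board, centres 95 mm apart, in any order. The place of the tool with the blue handle.
- tray_yellow: Fixed shallow yellow plastic tray, 52 x 270 mm outside, 46 x 264 mm inside, floor 3 thick, lips 6.5 high over its underside. Origin: centre of its underside, 9 above the bench; x across, y along it (+y towards the robot), z up. Five trays lie parallel on a plywood board, centres 95 mm apart, in any order. The place of the tool with the yellow handle.
- tray_black: Fixed shallow black plastic tray, 52 x 270 mm outside, 46 x 264 mm inside, floor 3 thick, lips 6.5 high over its underside. Origin: centre of its underside, 9 above the bench; x across, y along it (+y towards the robot), z up. Five trays lie parallel on a plywood board, centres 95 mm apart, in any order. The place of the tool with the black handle.
- tray_white: Fixed shallow white plastic tray, 52 x 270 mm outside, 46 x 264 mm inside, floor 3 thick, lips 6.5 high over its underside. Origin: centre of its underside, 9 above the bench; x across, y along it (+y towards the robot), z up. Five trays lie parallel on a plywood board, centres 95 mm apart, in any order. The spare: empty at the start, the place of no tool.
- screw_jar: Loose glass jar of screws with a wooden lid, 68 diameter, 92 high, standing beside the trays on the right; origin: centre of its underside. To be left alone.

How it is judged:
By the outcome, as a careful person would: the job done as asked, in the order asked, and still so for the second after the job is handed in, with the robot touching nothing.
It also fails if it takes over 109 s, if anything falls off the work surface, if the arm or the gripper's body presses on something with over 40 N, if the wrist force passes 120 N, or if a joint passes its speed limit or range.

### The arm

A 7-joint arm with a two-finger parallel gripper is mounted at the origin on a cart in front of the work surface, level with it; the furniture and walls round the work are solid. World frame = base frame: x ahead of the robot, y to its left, z up, the work surface at z = 0. Lengths are in m, angles in rad, forces in N, time in s.
With the tool pointing down it reaches from about 0.35 to 0.9 m from the base axis. Payload 7.2 kg.
Tool frame: the origin (TCP) lies at the very end of the fingers, on their centre line; the grasp point (between the pads) lies 19 mm behind it; z points along the fingers, y is the line along which they close (so a half turn about z gives the same grasp; the last joint's range is limited). The gripper opens to 85 mm and grips with 20 to 120 N. Pads are 22 mm wide; open, the fingers measure 114 mm over their backs; the gripper's body (76 mm by 85 mm) begins 54 mm behind the grasp point. The pads swing forward as they close: fully open they stand 13 mm farther back than shut.
Start: joints at [1.13, 0.411, -0.013, 1.596, 0.006, 1.134, -0.082], TCP at [0.228, -0.582, 0.231] pointing down, gripper open.
Joint ranges: [-2.95, 2.95], [-0.29, 1.99], [-1.47, 1.44], [0.14, 2.54], [-1.03, 4.17], [0.13, 1.85], [-2.86, 2.86]. Speed limits (rad/s): [2.39, 2.39, 3.01, 3.01, 3.14, 3.14, 3.14].

### API

Orientations are given as [roll, pitch, yaw] about the fixed x, y, z axes, in that order (R = Rz(yaw) Ry(pitch) Rx(roll)).
In Python, from workcell import sense, read_camera, camera_params, hand_in gives the robot as it stands. The module is installed in compiled form; this text tells all that it offers.
- The arm moves only by the shell command python3 -m inch 'ROWS' [OPENING] [FORCE]. ROWS is a JSON object of lists of equal length, an entry for each row: "linear": the shift along the tool's x, y, z in mm, a list of three; "twist": the turn, a rotation vector about the tool's x, y, z in rad, a list of three. A call has 1 to 5 rows; each row shifts and turns the commanded pose from where the row before left it, along the tool's axes as they then stand; what a row does not reach is not made up. A row lasts 1/10 s, in which the tool goes at most 50 mm and 8.59 degrees, less where a joint would pass 70% of its speed; a pose out of reach is approached as far as the arm can. A call with a gripper value outside its range is refused whole. OPENING is the opening, from 0 (shut) to 1 (fully open), set as the call begins (- or left out, the last holds). The fingers move at their own pace and stop on an object; FORCE is the grip in N (left out, the last holds). Time passes only in rows, so rows that do not move let the fingers close. It gives the time, the measured TCP pose, the force, the opening and the grip force at its end, in the units of the state.
- sense(): the state, without advancing time (a new reading comes with each control period).
- read_camera(name): name is "scene" or "top" or "wrist"; returns (picture, depth): 384x512x3 uint8, red, green, blue; 384x512 float32, m along the optical axis (not along the pixel's ray), 0 where there is no reading.
- camera_params(name): a dict with "fx", "fy", "cx", "cy" (pixels), "k1" (the pictures are not rectified: a ray, as slopes to the right and down, at radius r is drawn at 1 + k1 r^2 times it, then the intrinsics apply), "R" (3x3) and "t" (3): a world point X has camera coordinates R X + t; the wrist camera has in their place "T_tool_cam" (4x4, takes a point from camera to tool coordinates, whose origin is the TCP and whose axes are the flange's). Camera axes: x right, y down, z forward; pixel columns grow to the right and rows downward; lengths in m; the calibration is good to about 2 mm. A picture is of the moment at which its call begins: read the wrist's pose just before it. camera_params takes no time and is no camera call.
- hand_in(): hands the job in; it is judged then, once.
The state is a dict: "time_s": time; "joint_positions": joint angles; "joint_vel": joint speeds; "tau": joint torques, N m; "tool_pos": TCP position; "tool_rot": TCP orientation; "force": force on the tool from outside, world axes, zero at the start; "moment": the same for the moment, N m; "opening": opening from 0.0 (shut) to 1.0 (fully open); "finger_force": force on a finger pad.
Only numpy, scipy, OpenCV 4.12 (cv2) and the standard library are available. Lean on these libraries where they do the work, as an engineer would, in place of code of your own. Each camera call takes 0.05 s, during which the arm holds its last target. There are 200 camera calls.

## Working session

There is one attempt and no reset: what is moved stays moved. The work goes in short steps, Python scripts to look and compute and a shell command to move; the robot and the scene stay as the last step left them, time stands still between calls to the robot, and variables do not carry over. Pictures are saved under pics/ and viewed, at most 14 in all, crops included, and the job is handed in when it is done.

```bash
mkdir -p pics
cat > h.py <<'E'
import numpy as np, cv2
from workcell import sense, read_camera, camera_params
def snap(n,f):
    p,d=read_camera(n); cv2.imwrite('pics/'+f,p[:,:,::-1]); np.savez('pics/'+f+'.npz',p=p,d=d); return p,d
def ray(n,u,v):
    c=camera_params(n); K=np.array([[c['fx'],0,c['cx']],[0,c['fy'],c['cy']],[0,0,1]])
    q=cv2.undistortPoints(np.array([[[u,v]]],float),K,np.array([c['k1'],0,0,0,0.]))[0,0]
    R=np.array(c['R']);t=np.array(c['t']); return -R.T@t, R.T@np.array([q[0],q[1],1])
def onz(n,u,v,z):
    o,d=ray(n,u,v); return o+d*(z-o[2])/d[2]
E
python3 - <<'E'
from h import *
s=sense(); print({k:s[k] for k in('time_s','tool_pos','tool_rot','force','opening')})
snap('top','top1.png'); snap('scene','sc1.png'); c=camera_params('top'); print(c)
E
```

```text
{'time_s': 0.0, 'tool_pos': array([ 0.22743499, -0.58163761,  0.23044302]), 'tool_rot': array([-3.13999736e+00,  1.22787380e-04,  3.72851516e-01]), 'force': array([ 0.72776679, -0.28696785, -0.31948381]), 'opening': 1.0014969070086104}
{'fx': 410.14109560280593, 'fy': 410.14109560280593, 'cx': 251.30920187210384, 'cy': 190.2868832788087, 'k1': -0.04148975261669339, 'R': array([[-1.69559798e-03, -9.99998520e-01,  2.90890754e-04],
       [-9.98490593e-01,  1.67707197e-03, -5.48973927e-02],
       [ 5.48968236e-02, -3.83535589e-04, -9.98491959e-01]]), 't': array([0.02858542, 0.50916424, 1.13706301])}
```

View pics/top1.png

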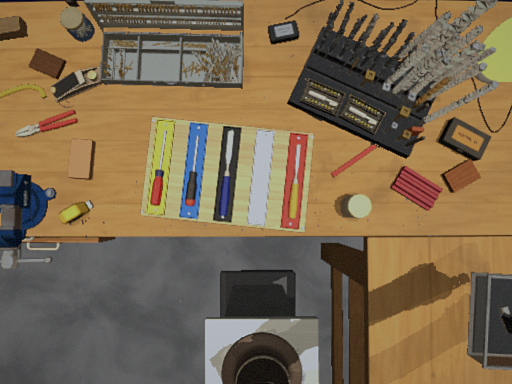

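View pics/sc1.png

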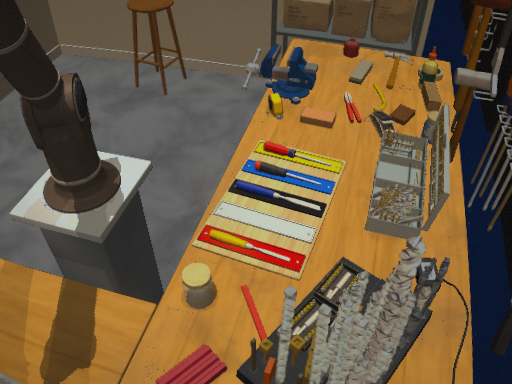

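The top view shows yellow (red driver), blue (black driver), black (blue chisel), white (empty) and red (yellow chisel) trays left to right at u≈160, 194, 227, 260, 295, v≈120–230. The jar is at about (357,206). Next I'll measure the tray axes and tools by colour.

Run:
```python
from h import *
p=np.load('pics/top1.png.npz')['p']; h=cv2.cvtColor(p,cv2.COLOR_RGB2HSV); H,S,V=cv2.split(h)
roi=np.zeros(H.shape,bool); roi[115:235,140:316]=1
M={'yellow':(H>24)&(H<34)&(S>190),'blue':(H>98)&(H<116)&(S>120),'black':(V<60),'white':(S<60)&(V>150),'red':((H<6)|(H>174))&(S>170)}
cols={'yellow':(145,178),'blue':(176,211),'black':(211,244),'white':(244,278),'red':(277,312)}
out={}
for k,(a,b) in cols.items():
    r=np.zeros_like(roi); r[115:232,a:b]=1
    m=cv2.morphologyEx((M[k]&r).astype(np.uint8),cv2.MORPH_OPEN,np.ones((2,2)))
    pts=cv2.findNonZero(m); rect=cv2.boxPoints(cv2.minAreaRect(pts))
    w=np.array([onz('top',u,v,0.0135)[:2] for u,v in rect]); c=w.mean(0)
    e=[w[1]-w[0],w[2]-w[1]]; e.sort(key=np.linalg.norm); l=e[1]; 
    if l[0]>0:l=-l
    out[k]=c; print(k,len(pts),rect.round(1).tolist(),c.round(4),[round(float(np.linalg.norm(x)),3) for x in e],'axis to robot deg',np.degrees(np.arctan2(l[1],l[0])).round(2))
    print('   ', 'centre rgb',p[175,(a+b)//2])
C=np.array(list(out.values())); d=np.polyfit(range(5),C,1); print(d, np.degrees(np.arctan2(*d[0][::-1])), np.linalg.norm(d[0]))
cv2.imwrite('pics/crop1.png',cv2.resize(p[110:240,135:320,::-1],None,fx=4.2,fy=4.2,interpolation=cv2.INTER_CUBIC))
```

```text
Traceback (most recent call last):
cv2.error: OpenCV(4.12.0) /io/opencv/modules/imgproc/src/convhull.cpp:143: error: (-215:Assertion failed) total >= 0 && (depth == CV_32F || depth == CV_32S) in function 'convexHull'
```

```bash
cat > m.py <<'E'
from h import *
import sys
p=np.load('pics/top1.png.npz')['p']; h=cv2.cvtColor(p,cv2.COLOR_RGB2HSV); H,S,V=[x.astype(int) for x in cv2.split(h)]
for u,v in [(165,150),(149,200),(145,215),(205,150),(235,220),(260,180),(303,180)]: print((u,v),h[v,u],end=' ')
print()
M={'yellow':(H>24)&(H<34)&(S>165),'blue':(H>98)&(H<116)&(S>120),'black':(V<60),'white':(S<60)&(V>150),'red':((H<6)|(H>174))&(S>170)}
cols={'yellow':(145,178),'blue':(176,211),'black':(211,244),'white':(244,278),'red':(277,312)}
out={}
for k,(a,b) in cols.items():
    r=np.zeros(H.shape,bool); r[115:232,a:b]=1
    m=cv2.morphologyEx((M[k]&r).astype(np.uint8),cv2.MORPH_OPEN,np.ones((2,2)))
    pts=cv2.findNonZero(m)
    if pts is None: print(k,'none'); continue
    rect=cv2.boxPoints(cv2.minAreaRect(pts))
    w=np.array([onz('top',u,v,0.0135)[:2] for u,v in rect]); c=w.mean(0)
    e=[w[1]-w[0],w[2]-w[1]]; e.sort(key=np.linalg.norm); l=e[1]
    if l[0]>0:l=-l
    out[k]=c; print(k,len(pts),rect.round(1).tolist(),c.round(4),[round(float(np.linalg.norm(x)),3) for x in e],'axis',np.degrees(np.arctan2(l[1],l[0])).round(2))
C=np.array(list(out.values())); d=np.polyfit(range(len(C)),C,1); print(d, np.degrees(np.arctan2(d[0][1],d[0][0])), np.linalg.norm(d[0]))
cv2.imwrite('pics/crop1.png',cv2.resize(p[110:240,135:320,::-1],None,fx=4.2,fy=4.2,interpolation=cv2.INTER_CUBIC))
E
python3 m.py
```

```text
(165, 150) [ 32 149 185] (149, 200) [ 33 146 190] (145, 215) [ 24  86 171] (205, 150) [ 19  44 109] (235, 220) [ 32  70 183] (260, 180) [106  17 192] (303, 180) [  9 145 171] 
yellow none
blue 1252 [[180.5, 216.8000030517578], [190.89999389648438, 123.19999694824219], [208.3000030517578, 125.0999984741211], [197.89999389648438, 218.8000030517578]] [0.5649 0.188 ] [0.05, 0.267] axis 174.11
black 837 [[214.39999389648438, 220.5], [224.39999389648438, 127.0], [241.3000030517578, 128.8000030517578], [231.3000030517578, 222.3000030517578]] [0.5543 0.0936] [0.048, 0.266] axis 174.06
white 1749 [[246.8000030517578, 224.8000030517578], [256.3999938964844, 130.0], [275.5, 132.0], [265.8999938964844, 226.6999969482422]] [ 5.437e-01 -2.000e-04] [0.054, 0.269] axis 174.15
red 32 [[275.79998779296875, 191.3000030517578], [293.20001220703125, 132.10000610351562], [303.29998779296875, 135.10000610351562], [285.8999938964844, 194.3000030517578]] [ 0.586  -0.0804] [0.03, 0.175] axis 163.39
[[ 0.00526008 -0.08989269]
 [ 0.55431932  0.18511715]] -86.65115261804395 0.0900464560201883
```

View pics/crop1.png

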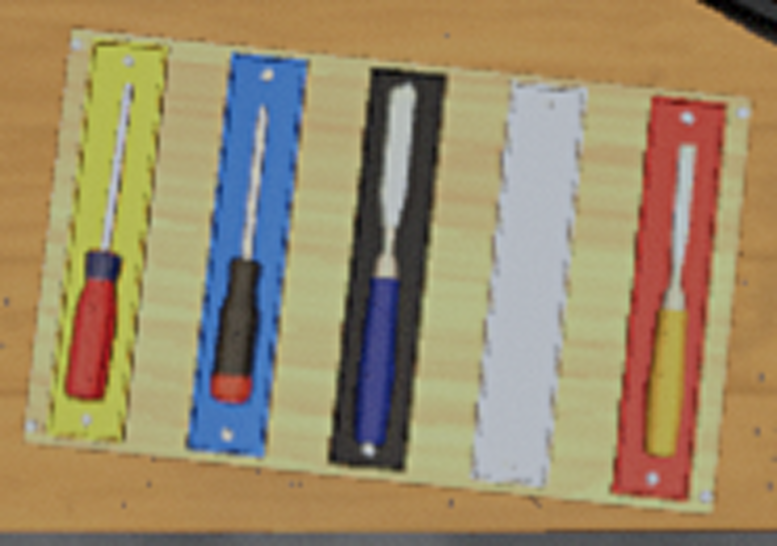

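The crop shows the tips and butts: red driver tip (128,85), butt (84,396); black driver (264,106), (231,400); blue chisel (403,82), (368,444); yellow chisel (687,145), (661,455). I'll convert these to the tray frame.

```bash
cat >> h.py <<'E'
YAW=-0.103; A=np.array([np.cos(YAW),np.sin(YAW)]); B=np.array([np.sin(YAW),-np.cos(YAW)])  # tool x (away), tool y (right)
W=np.array([0.5442,-0.0002])   # white tray centre
TR={k:W+B*0.095*i for k,i in dict(yellow=-3,blue=-2,black=-1,white=0,red=1).items()}
def fr(P,k): d=np.array(P)[:2]-TR[k]; return np.array([d@A,d@B])*1000  # mm away, right of tray centre
E
python3 - <<'E'
from h import *
for n,k,T,Bt,St,z,L in [('red','yellow',(128,85),(84,396),(103,252),.027,215),('black','blue',(264,106),(231,400),(244,258),.027,201),('blue','black',(403,82),(368,444),(388,272),.022,240),('yellow','red',(687,145),(661,455),(676,305),.022,210)]:
    q=[fr(onz('top',135+x/4.2-.4,110+y/4.2-.4,z),k) for x,y in(T,Bt,St)]
    print(n,'tip',q[0].round(),'butt',q[1].round(),'start',q[2].round(),'mid',((q[0]+q[1])/2).round(1),'len',np.linalg.norm(q[0]-q[1]).round(),L)
E
python3 -m inch '{"linear":[[0,0,0],[0,0,0],[0,0,0],[0,0,0]],"twist":[[0,0,0.119],[0,0,0.119],[0,0,0.119],[0,0,0.119]]}' 1 60
python3 - <<'E'
from h import *
s=sense(); print(s['tool_pos'],s['tool_rot'],[ (k,fr(s['tool_pos'],k).round(1)) for k in('red','white')])
E
```

```text
red tip [106.   3.] butt [-103.   -2.] start [-7. -1.] mid [1.5 0.4] len 209.0 215
black tip [101.   0.] butt [-96.  -0.] start [-1. -2.] mid [ 2.6 -0. ] len 197.0 201
blue tip [127.  -5.] butt [-116.   -3.] start [-1. -1.] mid [ 5.9 -3.6] len 243.0 240
yellow tip [104.  -1.] butt [-103.    1.] start [-3.  1.] mid [ 0.6 -0.2] len 208.0 210
time_s: 0.5
tool_pos: [0.2275, -0.5818, 0.2308]
tool_rot: [-3.141, 0.001, -0.108]
force: [0.6, -0.4, 0.6]
opening: 1.001
finger_force: 0.0
[ 0.22746269 -0.58180693  0.23078631] [-3.14076172e+00  5.24807592e-04 -1.08147326e-01] [('red', array([-255.3,  516.1])), ('white', array([-255.3,  611.1]))]
```

```bash
python3 -m inch '{"linear":[[20,-44,0],[20,-44,0],[20,-44,0],[20,-44,0],[20,-44,0]],"twist":[[0,0,0],[0,0,0],[0,0,0],[0,0,0],[0,0,0]]}' >/dev/null
python3 -m inch '{"linear":[[20,-44,0],[20,-44,0],[20,-44,0],[20,-44,0],[20,-44,0]],"twist":[[0,0,0],[0,0,0],[0,0,0],[0,0,0],[0,0,0]]}' 0.75
python3 -m inch '{"linear":[[12,-38,0],[12,-38,0],[0,0,0],[0,0,0]],"twist":[[0,0,-0.005],[0,0,0],[0,0,0],[0,0,0]]}'
cat >> h.py <<'E'
from scipy.spatial.transform import Rotation as Ro
def wsnap(f):
    s=sense(); p,d=snap('wrist',f); c=camera_params('wrist'); T=np.eye(4); T[:3,:3]=Ro.from_euler('xyz',s['tool_rot']).as_matrix(); T[:3,3]=s['tool_pos']
    return p,d,T@np.array(c['T_tool_cam']),c
def wonz(T,c,u,v,z):
    K=np.array([[c['fx'],0,c['cx']],[0,c['fy'],c['cy']],[0,0,1]])
    q=cv2.undistortPoints(np.array([[[u,v]]],float),K,np.array([c['k1'],0,0,0,0.]))[0,0]
    d=T[:3,:3]@np.array([q[0],q[1],1]); o=T[:3,3]; return o+d*(z-o[2])/d[2]
def proj(T,c,X):
    q=np.linalg.inv(T)@np.r_[X,1]; q=q[:2]/q[2]; q*=1+c['k1']*(q@q); return q[0]*c['fx']+c['cx'],q[1]*c['fy']+c['cy']
E
python3 - <<'E'
from h import *
s=sense(); print(s['tool_rot'],fr(s['tool_pos'],'red').round(1))
p,d,T,c=wsnap('w1.png'); np.savez('pics/w1T.npz',T=T)
print(T.round(3).tolist())
for k in('red','white'):print(k,proj(T,c,np.r_[TR[k],.012]),proj(T,c,np.r_[TR[k]-.06*A,.012]))
E
```

```text
time_s: 1.5
tool_pos: [0.4724, -0.1632, 0.2313]
tool_rot: [3.141, 0.0, -0.103]
force: [1.2, -1.2, 0.8]
opening: 0.751
finger_force: 0.0
time_s: 1.9
tool_pos: [0.5033, -0.091, 0.2309]
tool_rot: [3.142, 0.001, -0.096]
force: [0.4, -1.1, 0.3]
opening: 0.75
finger_force: 0.0
[ 3.14153484e+00  9.08539421e-04 -9.58123558e-02] [-31.3  -0.4]
[[-0.097, -0.947, -0.306, 0.582], [-0.995, 0.092, 0.03, -0.098], [-0.0, 0.308, -0.951, 0.374], [0.0, 0.0, 0.0, 1.0]]
red (np.float64(258.32926673675667), np.float64(131.66127271797023)) (np.float64(257.9429958747712), np.float64(184.01987263117215))
white (np.float64(172.10159851755355), np.float64(131.3493507327957)) (np.float64(175.76235401112257), np.float64(183.5598139280308))
```

View pics/w1.png

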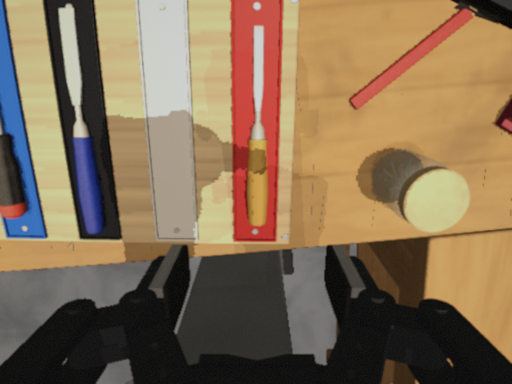

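Wrist view: yellow chisel tip (259,27) and butt (258,226), red tray rivets (257,6) and (255,232), white tray rivets about (164,4) and (178,230). The jar at (435,200) is well clear.

Run:
```python
from h import *
T=np.load('pics/w1T.npz')['T'];c=camera_params('wrist')
p=np.load('pics/w1.png.npz')['p'].astype(int)
for k,a in(('red',(257,6,255,232)),('white',(164,4,178,230))):
    print(k,[fr(wonz(T,c,*a[i:i+2],.012),k).round(1) for i in(0,2)])
for n,u,v in(('tip',259,27),('neck',258,138),('butt',258,226)): print(n,fr(wonz(T,c,u,v,.022),'red').round(1))
for v in(50,100,150,200):
    r=p[v]; red=np.where((r[:,0]>120)&(r[:,1]<75)&(r[:,2]<75)&(abs(np.arange(512)-257)<40))[0]
    yel=np.where((r[:,0]>100)&(r[:,1]>80)&(r[:,2]<90)&(abs(np.arange(512)-257)<15))[0]
    wh=np.where((abs(r[:,0]-r[:,2])<25)&(r[:,0]>90)&(abs(np.arange(512)-170)<40))[0]
    f=lambda a,z,k: [float(fr(wonz(T,c,x,v,z),k)[1].round(1)) for x in(a.min()-.5,a.max()+.5)] if len(a) else None
    print(v,'red',f(red,.015,'red'),'yel',f(yel,.024,'red'),'white',f(wh,.015,'white'))
```

```text
red [array([125.1,  -2.2]), array([-120.6,   -3.1])]
white [array([ 1.272e+02, -1.000e-01]), array([-118.7,   -1.5])]
tip [ 1.041e+02 -1.000e-01]
neck [-5.5 -0.4]
butt [-108.2    0.4]
50 red [-28.0, 22.0] yel [-7.4, 5.5] white [-28.6, 23.0]
100 red [-27.7, 21.1] yel None white [-28.8, 22.7]
150 red [-28.5, 21.4] yel [-9.4, 8.9] white None
200 red [-28.3, 21.7] yel [-11.7, 10.9] white None
```

```bash
python3 -m inch '{"linear":[[0,0,45],[0,0,45],[0,0,45],[0,0,40],[0,0,20]],"twist":[[0,0,0],[0,0,0],[0,0,0],[0,0,0],[0,0,0]]}' 0.6
python3 -m inch '{"linear":[[0,0,10],[0,0,8],[0,0,0],[0,0,0]],"twist":[[0,0,0],[0,0,0],[0,0,0],[0,0,0]]}'
python3 -m inch '{"linear":[[0,0,0],[0,0,0],[0,0,0],[0,0,0],[0,0,0]],"twist":[[0,0,0],[0,0,0],[0,0,0],[0,0,0],[0,0,0]]}' 0 50
```

```text
time_s: 2.45
tool_pos: [0.5007, -0.0937, 0.033]
tool_rot: [3.141, 0.005, -0.101]
force: [0.2, 0.5, -0.4]
opening: 0.598
finger_force: 0.0
time_s: 2.85
tool_pos: [0.5041, -0.0923, 0.0192]
tool_rot: [3.141, -0.002, -0.099]
force: [-0.2, -0.3, -0.1]
opening: 0.6
finger_force: 0.0
time_s: 3.35
tool_pos: [0.5041, -0.0919, 0.0193]
tool_rot: [3.141, -0.002, -0.098]
force: [-2.2, 0.1, 6.9]
opening: 0.219
finger_force: 49.0
```

```bash
python3 -m inch '{"linear":[[0,0,-10],[0,0,-30],[0,0,-40],[0,0,-20],[0,0,0]],"twist":[[0,0,0],[0,0,0],[0,0,0],[0,0,0],[0,0,0]]}'
python3 - <<'E'
from h import *
s=sense(); print(fr(s['tool_pos'],'red').round(1))
p,d,T,c=wsnap('w2.png'); np.savez('pics/w2T.npz',T=T,pos=s['tool_pos'])
E
```

```text
time_s: 3.85
tool_pos: [0.5054, -0.092, 0.122]
tool_rot: [3.141, -0.006, -0.098]
force: [0.3, -0.5, -1.7]
opening: 0.216
finger_force: 49.6
[-29.2   0.3]
```

View pics/w2.png

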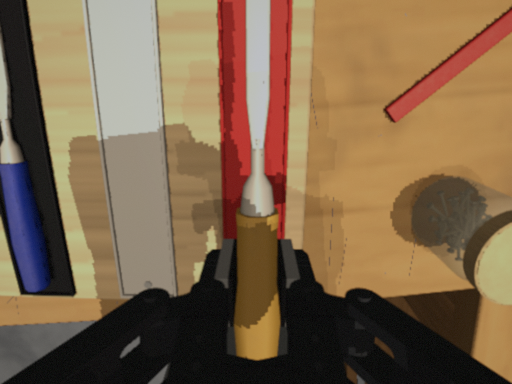

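Run:
```python
from h import *
f=np.load('pics/w2T.npz');T=f['T'];c=camera_params('wrist')
p=np.load('pics/w2.png.npz')['p'].astype(int); z=f['pos'][2]
def span(v,m,z,a,b):
    x=np.where(m(p[v]))[0]; x=x[(x>a)&(x<b)]; return [float(fr(wonz(T,c,q,v,z),'red')[1].round(1)) for q in(x.min()-.5,x.max()+.5)]
yel=lambda r:(r[:,0]>80)&(r[:,1]>50)&(r[:,2]<80)&(r[:,0]-r[:,2]>40)
red=lambda r:(r[:,0]>70)&(r[:,1]<70)&(r[:,2]<70)&(r[:,0]-r[:,1]>60)
wh=lambda r:(abs(r[:,0]-r[:,2])<25)&(r[:,0]>90)
for v in(225,250,300,340): print('handle',span(v,yel,z+.004,225,290))
for v in(20,80,120): print('tray',span(v,red,.015,200,300),'blade',span(v,wh,z+.0,235,285), 'white tray',[a+95 for a in span(v,wh,.015,75,185)])
print('neck',fr(wonz(T,c,258,212,z+.004),'red'))
```

```text
handle [-10.1, 12.1]
handle [-9.8, 8.7]
handle [-10.7, 10.4]
handle [-12.2, 11.0]
tray [-28.5, 22.4] blade [-5.5, 4.1] white tray [-28.700000000000003, 23.599999999999994]
tray [-28.1, 22.2] blade [-5.2, 4.0] white tray [-28.700000000000003, 23.599999999999994]
tray [-28.9, 22.3] blade [-4.0, 2.9] white tray [-28.700000000000003, 22.900000000000006]
neck [-4.79262989 -0.1653816 ]
```

```bash
sed -i 's/^W=.*/W=np.array([0.5442,-0.0002])+A*.003-B*.0028/' h.py
python3 -m inch '{"linear":[[0,-30,0],[0,-38,0],[0,-30,0],[0,0,0],[0,0,0]],"twist":[[0,0,0.005],[0,0,0],[0,0,0],[0,0,0],[0,0,0]]}' >/dev/null
python3 - <<'E'
from h import *
s=sense(); print(fr(s['tool_pos'],'white').round(1),s['tool_pos'][2],s['tool_rot'])
E
python3 -m inch '{"linear":[[0,0,30],[0,0,40],[0,0,20],[0,0,8],[0,0,4]],"twist":[[0,0,0],[0,0,0],[0,0,0],[0,0,0],[0,0,0]]}'
python3 -m inch '{"linear":[[0,0,0],[0,0,0]],"twist":[[0,0,0],[0,0,0]]}'
python3 -m inch '{"linear":[[0,0,0],[0,0,0],[0,0,0]],"twist":[[0,0,0],[0,0,0],[0,0,0]]}' 0.6
python3 -m inch '{"linear":[[0,0,-20],[0,0,-45],[0,0,-45],[0,0,-45],[0,0,-45]],"twist":[[0,0,0],[0,0,0],[0,0,0],[0,0,0],[0,0,0]]}' >/dev/null
python3 -m inch '{"linear":[[0,-45,0],[0,-45,0],[0,-45,0],[0,-45,0],[0,-45,0]],"twist":[[0,0,0],[0,0,0],[0,0,0],[0,0,0],[0,0,0]]}' 
python3 -m inch '{"linear":[[0,-45,0],[0,-15,0],[0,0,0],[0,0,0]],"twist":[[0,0,0],[0,0,0],[0,0,0],[0,0,0]]}'
python3 - <<'E'
from h import *
s=sense(); print(fr(s['tool_pos'],'yellow').round(1),s['tool_pos'][2],s['tool_rot'])
p,d,T,c=wsnap('w3.png'); np.savez('pics/w3T.npz',T=T,pos=s['tool_pos'])
E
```

```text
[-35.3  -0.4] 0.11712824271671632 [ 3.14118301e+00  2.34775148e-03 -1.01069029e-01]
time_s: 4.9
tool_pos: [0.5113, 0.0038, 0.0183]
tool_rot: [3.138, 0.004, -0.105]
force: [-30.4, -2.5, 86.1]
opening: 0.22
finger_force: 62.1
time_s: 5.1
tool_pos: [0.5113, 0.0038, 0.0185]
tool_rot: [3.139, 0.003, -0.106]
force: [-15.4, -3.0, 32.8]
opening: 0.215
finger_force: 55.3
time_s: 5.4
tool_pos: [0.5137, 0.0051, 0.0165]
tool_rot: [3.141, -0.001, -0.104]
force: [0.1, 0.2, 0.6]
opening: 0.605
finger_force: 0.0
time_s: 6.4
tool_pos: [0.5367, 0.2309, 0.2162]
tool_rot: [3.141, -0.0, -0.104]
force: [1.3, -0.5, -0.3]
opening: 0.597
finger_force: 0.0
time_s: 6.8
tool_pos: [0.5428, 0.2879, 0.2157]
tool_rot: [3.14, 0.001, -0.104]
force: [0.2, -0.3, -0.6]
opening: 0.603
finger_force: 0.0
[-34.    1.4] 0.21569922338877517 [ 3.14012321e+00  5.82232700e-04 -1.03660006e-01]
```

View pics/w3.png

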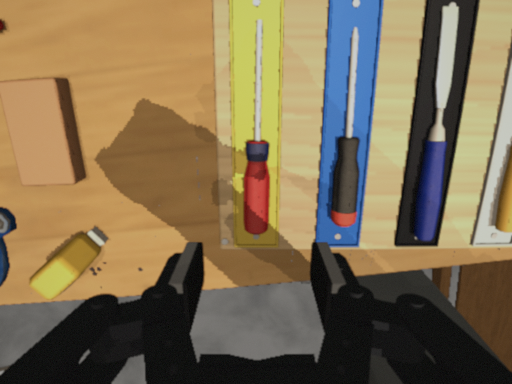

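Wrist view: red driver tip (259,20), ring (257,143), butt (256,233), lying central in the yellow tray. The last placing pressed at 86 N, so I'll stop placings higher from now on.

```bash
cat > t.py <<'E'
from h import *
import sys
def rep(n,k,pts):
    T=np.load(f'pics/{n}T.npz')['T'];c=camera_params('wrist')
    for a,u,v,z in pts: print(a,fr(wonz(T,c,u,v,z),k).round(1))
E
python3 - <<'E'
from t import *
rep('w3','yellow',[('tip',259,20,.026),('start',257,142,.027),('butt',256,233,.027),('edgeL',231.5,100,.015),('edgeR',282.5,100,.015),('rivet',257,4,.012)])
rep('w3','blue',[('tip',355,28,.026),('start',347,138,.027),('butt',344,226,.027),('edgeL',324,100,.015),('edgeR',375,100,.015)])
rep('w3','black',[('tip',452,4,.018),('start',437,140,.022),('butt',427,240,.022),('edgeL',416,100,.015),('edgeR',467,100,.015)])
E
python3 -m inch '{"linear":[[0,-1,45],[0,0,45],[0,0,45],[0,0,35],[0,0,15]],"twist":[[0,0,0],[0,0,0],[0,0,0],[0,0,0],[0,0,0]]}' 
python3 -m inch '{"linear":[[0,0,8],[0,0,3],[0,0,0]],"twist":[[0,0,0],[0,0,0],[0,0,0]]}' 
python3 -m inch '{"linear":[[0,0,0],[0,0,0],[0,0,0],[0,0,0],[0,0,0]],"twist":[[0,0,0],[0,0,0],[0,0,0],[0,0,0],[0,0,0]]}' 0 50
```

```text
tip [104.5   2.9]
start [-9.   0.9]
butt [-110.3   -0.4]
edgeL [ 31.9 -25. ]
edgeR [31.8 26.8]
rivet [121.1   1.1]
tip [98.1 -2.4]
start [-4.9 -2.6]
butt [-102.2    2. ]
edgeL [ 31.9 -25.9]
edgeR [32.3 26.6]
tip [122.9  -2.8]
start [-7.3 -0.7]
butt [-122.8    7. ]
edgeL [ 32.7 -25.6]
edgeR [33.6 29. ]
time_s: 7.35
tool_pos: [0.5417, 0.2865, 0.0281]
tool_rot: [3.138, 0.004, -0.106]
force: [0.6, -0.4, 0.2]
opening: 0.6
finger_force: 0.0
time_s: 7.65
tool_pos: [0.5438, 0.2903, 0.0216]
tool_rot: [-3.141, -0.002, -0.104]
force: [-0.0, -0.0, 1.1]
opening: 0.6
finger_force: 0.0
time_s: 8.15
tool_pos: [0.5437, 0.2906, 0.0219]
tool_rot: [-3.14, -0.002, -0.103]
force: [-1.2, -0.9, 7.0]
opening: 0.268
finger_force: 50.3
```

```bash
python3 -m inch '{"linear":[[0,0,-10],[0,0,-40],[0,0,-50],[0,30,0],[0,48,0]],"twist":[[0,0,0],[0,0,0],[0,0,0],[0,0,0],[0,0,0]]}'
python3 -m inch '{"linear":[[0,48,0],[0,48,0],[0,48,0],[0,48,0],[0,48,0]],"twist":[[0,0,0],[0,0,0],[0,0,0],[0,0,0],[0,0,0]]}' >/dev/null
python3 -m inch '{"linear":[[0,40,0],[0,20,0],[0,0,0],[0,0,0],[0,0,0]],"twist":[[0,0,0],[0,0,0],[0,0,0],[0,0,0],[0,0,0]]}'
python3 - <<'E'
from h import *
s=sense(); print(fr(s['tool_pos'],'red').round(1),s['tool_pos'][2],s['tool_rot'])
p,d,T,c=wsnap('w4.png'); np.savez('pics/w4T.npz',T=T,pos=s['tool_pos'])
E
```

```text
time_s: 8.65
tool_pos: [0.5354, 0.216, 0.1232]
tool_rot: [-3.137, -0.004, -0.098]
force: [-0.2, -1.0, -1.8]
opening: 0.271
finger_force: 49.4
time_s: 9.65
tool_pos: [0.5041, -0.0844, 0.1207]
tool_rot: [-3.141, -0.0, -0.101]
force: [-0.1, -0.9, -1.0]
opening: 0.266
finger_force: 49.4
[-34.2  -4.3] 0.12067359368020038 [-3.14095056e+00 -4.91260354e-04 -1.01430515e-01]
```

View pics/w4.png

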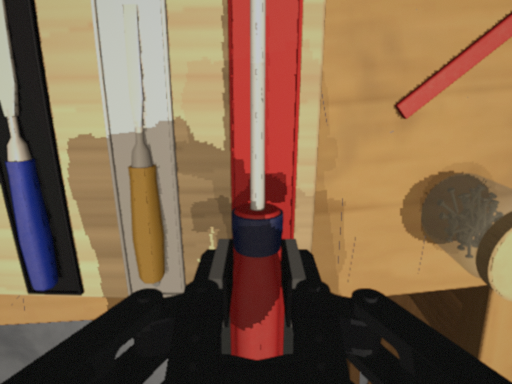

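Driver held straight at u≈258, with the red tray centre at u≈266, so it needs about 4 mm more to the right. The chisel lies well in the white tray.

```bash
python3 -m inch '{"linear":[[0,4,30],[0,0,40],[0,0,18],[0,0,0],[0,0,0]],"twist":[[0,0,0.002],[0,0,0],[0,0,0],[0,0,0],[0,0,0]]}'
python3 - <<'E'
from h import *
s=sense(); print(fr(s['tool_pos'],'red').round(1))
E
```

```text
time_s: 10.2
tool_pos: [0.5038, -0.0887, 0.0326]
tool_rot: [-3.141, 0.0, -0.103]
force: [0.3, 0.3, -0.3]
opening: 0.271
finger_force: 49.3
[-34.1   0. ]
```

```bash
python3 -m inch '{"linear":[[0,0,6],[0,0,4],[0,0,0],[0,0,0]],"twist":[[0,0,0],[0,0,0],[0,0,0],[0,0,0]]}'
python3 -m inch '{"linear":[[0,0,0],[0,0,0],[0,0,0]],"twist":[[0,0,0],[0,0,0],[0,0,0]]}' 0.6
python3 -m inch '{"linear":[[0,0,-20],[0,0,-45],[0,0,-45],[0,0,-45],[0,0,-45]],"twist":[[0,0,0],[0,0,0],[0,0,0],[0,0,0],[0,0,0]]}'
python3 -m inch '{"linear":[[0,-45,0],[0,-40,0],[0,-10,0],[0,0,0],[0,0,0]],"twist":[[0,0,0],[0,0,0],[0,0,0],[0,0,0],[0,0,0]]}'
python3 - <<'E'
from h import *
s=sense(); print(fr(s['tool_pos'],'white').round(1),s['tool_pos'][2],s['tool_rot'])
p,d,T,c=wsnap('w5.png'); np.savez('pics/w5T.npz',T=T,pos=s['tool_pos'])
E
```

```text
time_s: 10.6
tool_pos: [0.5036, -0.0899, 0.0226]
tool_rot: [3.141, -0.0, -0.105]
force: [-0.0, -1.0, -1.3]
opening: 0.263
finger_force: 49.3
time_s: 10.9
tool_pos: [0.5037, -0.0899, 0.0225]
tool_rot: [3.142, -0.0, -0.105]
force: [-0.2, -0.6, 0.9]
opening: 0.599
finger_force: 0.0
time_s: 11.4
tool_pos: [0.5031, -0.0897, 0.2243]
tool_rot: [-3.142, -0.0, -0.105]
force: [0.1, -0.8, 0.3]
opening: 0.597
finger_force: 0.0
time_s: 11.9
tool_pos: [0.5133, 0.0035, 0.222]
tool_rot: [3.141, 0.001, -0.106]
force: [-0.5, 1.0, 0.7]
opening: 0.598
finger_force: 0.0
[-34.2   2.3] 0.22202765519235723 [ 3.14071244e+00  5.05376128e-04 -1.05751202e-01]
```

View pics/w5.png

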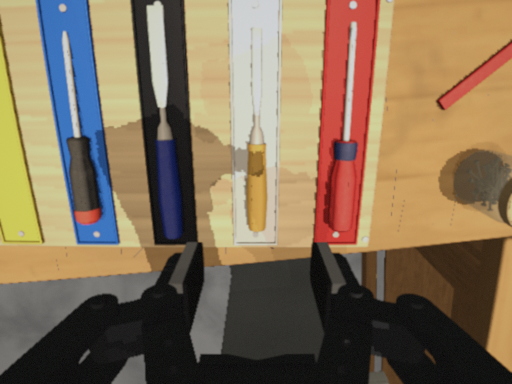

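The red driver sits well in its tray: tip (353,24), butt (341,231). The yellow chisel is under the gripper, from (258,28) to (257,231).

```bash
python3 - <<'E'
from t import *
rep('w5','white',[('start',257,143,.022),('butt',257.5,231,.022),('tip',258,28,.016)])
rep('w5','red',[('tip',353,24,.026),('start',346,142,.027),('butt',341,231,.027)])
E
python3 -m inch '{"linear":[[0,0,45],[0,0,45],[0,0,45],[0,0,40],[0,0,15]],"twist":[[0,0,0],[0,0,0],[0,0,0],[0,0,0],[0,0,0]]}' >/dev/null
python3 -m inch '{"linear":[[0,0,8],[0,0,4],[0,0,0]],"twist":[[0,0,0],[0,0,0],[0,0,0]]}' 
python3 -m inch '{"linear":[[0,0,0],[0,0,0],[0,0,0],[0,0,0],[0,0,0]],"twist":[[0,0,0],[0,0,0],[0,0,0],[0,0,0],[0,0,0]]}' 0 50
```

```text
start [-12.1   1.7]
butt [-113.3    1.9]
tip [100.    3.1]
tip [102.3  -1.7]
start [-10.4  -0.7]
butt [-111.5    1.6]
time_s: 12.75
tool_pos: [0.5138, 0.004, 0.0206]
tool_rot: [3.141, -0.001, -0.106]
force: [-0.6, 0.5, 0.2]
opening: 0.599
finger_force: 0.0
time_s: 13.25
tool_pos: [0.5142, 0.0045, 0.0215]
tool_rot: [3.141, -0.002, -0.105]
force: [-1.1, 0.3, 5.3]
opening: 0.219
finger_force: 48.9
```

```bash
python3 -m inch '{"linear":[[0,0,-10],[0,0,-40],[0,0,-50],[0,-30,0],[0,-45,0]],"twist":[[0,0,0],[0,0,0],[0,0,0],[0,0,0],[0,0,0]]}'
python3 -m inch '{"linear":[[0,-45,0],[0,-45,0],[0,-45,0],[0,-45,0],[5,-32,0]],"twist":[[0,0,0],[0,0,0],[0,0,0],[0,0,0],[0,0,0]]}' >/dev/null
python3 -m inch '{"linear":[[0,0,0],[0,0,20],[0,0,30],[0,0,0],[0,0,0]],"twist":[[0,0,0],[0,0,0],[0,0,0],[0,0,0],[0,0,0]]}'
python3 - <<'E'
from h import *
s=sense(); print(fr(s['tool_pos'],'yellow').round(1),s['tool_pos'][2],s['tool_rot'])
E
```

```text
time_s: 13.75
tool_pos: [0.5228, 0.0768, 0.123]
tool_rot: [3.141, -0.004, -0.111]
force: [1.1, 1.7, -2.0]
opening: 0.216
finger_force: 49.4
time_s: 14.75
tool_pos: [0.5483, 0.2889, 0.0707]
tool_rot: [3.141, 0.001, -0.106]
force: [0.1, 0.3, -1.3]
opening: 0.22
finger_force: 49.5
[-28.7  -0.2] 0.07068962113997013 [ 3.14075207e+00  9.84147046e-04 -1.05571538e-01]
```

```bash
python3 -m inch '{"linear":[[0,0,30],[0,0,12],[0,0,4],[0,0,2],[0,0,0]],"twist":[[0,0,-0.002],[0,0,0],[0,0,0],[0,0,0],[0,0,0]]}'
python3 -m inch '{"linear":[[0,0,0],[0,0,0],[0,0,0],[0,0,0]],"twist":[[0,0,0],[0,0,0],[0,0,0],[0,0,0]]}' 0.6
python3 -m inch '{"linear":[[0,0,-20],[0,0,-45],[0,0,-45],[0,0,-45],[0,0,-45]],"twist":[[0,0,0],[0,0,0],[0,0,0],[0,0,0],[0,0,0]]}'
python3 -m inch '{"linear":[[0,45,0],[0,45,0],[0,45,0],[0,45,0],[0,12,0]],"twist":[[0,0,0],[0,0,0],[0,0,0],[0,0,0],[0,0,0]]}' >/dev/null
python3 -m inch '{"linear":[[0,0,0],[0,0,0],[0,0,0]],"twist":[[0,0,0],[0,0,0],[0,0,0]]}'
python3 - <<'E'
from h import *
s=sense(); print(fr(s['tool_pos'],'black').round(1),s['tool_pos'][2],s['tool_rot'])
p,d,T,c=wsnap('w6.png'); np.savez('pics/w6T.npz',T=T,pos=s['tool_pos'])
E
```

```text
time_s: 15.25
tool_pos: [0.549, 0.2898, 0.0231]
tool_rot: [-3.141, -0.001, -0.103]
force: [0.2, 0.1, -1.7]
opening: 0.215
finger_force: 49.5
time_s: 15.65
tool_pos: [0.5488, 0.2896, 0.0227]
tool_rot: [-3.141, -0.0, -0.103]
force: [-0.8, -0.1, 0.7]
opening: 0.601
finger_force: 0.0
time_s: 16.15
tool_pos: [0.5483, 0.2894, 0.2243]
tool_rot: [-3.141, -0.0, -0.103]
force: [0.9, 1.0, -0.3]
opening: 0.603
finger_force: 0.0
time_s: 16.95
tool_pos: [0.5288, 0.1009, 0.2224]
tool_rot: [-3.14, -0.0, -0.1]
force: [-0.3, -0.1, 0.6]
opening: 0.601
finger_force: 0.0
[-28.8  -1.2] 0.2223677459807955 [-3.14047731e+00 -5.79280196e-05 -1.00299899e-01]
```

View pics/w6.png

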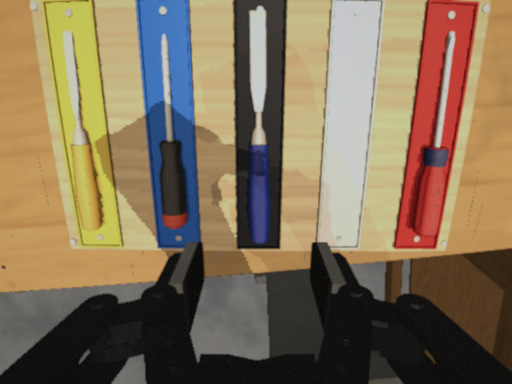

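Yellow chisel is now in the yellow tray: tip (69,34), butt (92,229). Blue chisel under the gripper: tip (258,10), handle start (259,145), butt (260,244).

```bash
python3 - <<'E'
from t import *
print('yellow');rep('w6','yellow',[('tip',69,34,.016),('start',79,143,.022),('butt',92,229,.022)])
print('black');rep('w6','black',[('tip',258,10,.016),('start',259,145,.022),('butt',260,244,.022),('eL',236,100,.015),('eR',285,100,.015)])
print('blue');rep('w6','blue',[('r',163,11,.012),('r',179,239,.012),('tip',165,37,.026),('start',171,141,.027),('butt',174,226,.027)])
print('red');rep('w6','red',[('r',451,15,.012),('r',416,239,.012),('tip',452,35,.026),('start',435,147,.027),('butt',425,235,.027)])
E
python3 -m inch '{"linear":[[-4,1,45],[0,0,45],[0,0,45],[0,0,40],[0,0,15]],"twist":[[0,0,0.002],[0,0,0],[0,0,0],[0,0,0],[0,0,0]]}' >/dev/null
python3 -m inch '{"linear":[[0,0,8],[0,0,4],[0,0,0]],"twist":[[0,0,0],[0,0,0],[0,0,0]]}' 
python3 -m inch '{"linear":[[0,0,0],[0,0,0],[0,0,0],[0,0,0],[0,0,0]],"twist":[[0,0,0],[0,0,0],[0,0,0],[0,0,0],[0,0,0]]}' 0 50
```

```text
yellow
tip [102.6  -0.2]
start [-6.2 -2.8]
butt [-106.5   -3.9]
black
tip [121.7  -1.6]
start [-8.8 -0.2]
butt [-124.5    1.4]
eL [ 36.9 -24.1]
eR [37.  26.6]
blue
r [122.3   0.3]
r [-123.3   -0.3]
tip [96.5  4.3]
start [-3.7  3.3]
butt [-99.8  -0.8]
red
r [121.6   0.7]
r [-123.3   -0.3]
tip [100.9  -3.2]
start [-8.9 -4.2]
butt [-110.9    1.4]
time_s: 17.8
tool_pos: [0.5251, 0.0988, 0.0206]
tool_rot: [-3.141, -0.001, -0.104]
force: [0.2, -0.0, -0.3]
opening: 0.597
finger_force: 0.0
time_s: 18.3
tool_pos: [0.5256, 0.0982, 0.0215]
tool_rot: [-3.141, -0.002, -0.105]
force: [-1.2, 0.8, 6.2]
opening: 0.216
finger_force: 49.2
```

```bash
python3 -m inch '{"linear":[[0,0,-10],[0,0,-40],[0,0,-20],[0,30,0],[0,40,0]],"twist":[[0,0,0],[0,0,0],[0,0,0],[0,0,0],[0,0,0]]}' >/dev/null
python3 -m inch '{"linear":[[0,25,0],[0,0,20],[0,0,0],[0,0,0]],"twist":[[0,0,0],[0,0,0],[0,0,0],[0,0,0]]}'
python3 - <<'E'
from h import *
s=sense(); print(fr(s['tool_pos'],'white').round(1),s['tool_pos'][2],s['tool_rot'])
E
```

```text
time_s: 19.2
tool_pos: [0.5145, 0.004, 0.0707]
tool_rot: [-3.141, 0.001, -0.105]
force: [-0.8, -0.1, -2.3]
opening: 0.216
finger_force: 49.3
[-33.    1.7] 0.07073180986484412 [-3.14129052e+00  6.10258724e-04 -1.04691730e-01]
```

```bash
python3 -m inch '{"linear":[[0,-1,30],[0,0,12],[0,0,4],[0,0,2],[0,0,0]],"twist":[[0,0,-0.002],[0,0,0],[0,0,0],[0,0,0],[0,0,0]]}'
python3 -m inch '{"linear":[[0,0,0],[0,0,0],[0,0,0],[0,0,0]],"twist":[[0,0,0],[0,0,0],[0,0,0],[0,0,0]]}' 0.6
python3 -m inch '{"linear":[[0,0,-20],[0,0,-45],[0,0,-45],[0,0,-20],[0,0,0]],"twist":[[0,0,0],[0,0,0],[0,0,0],[0,0,0],[0,0,0]]}'
python3 -m inch '{"linear":[[0,-45,0],[0,-45,0],[0,-45,0],[0,-45,0],[0,-10,0]],"twist":[[0,0,0],[0,0,0],[0,0,0],[0,0,0],[0,0,0]]}' >/dev/null
python3 -m inch '{"linear":[[0,0,40],[0,0,40],[0,0,0],[0,0,0]],"twist":[[0,0,0],[0,0,0],[0,0,0],[0,0,0]]}'
python3 - <<'E'
from h import *
s=sense(); print(fr(s['tool_pos'],'blue').round(1),s['tool_pos'][2],s['tool_rot'])
E
```

```text
time_s: 19.7
tool_pos: [0.5152, 0.0048, 0.0228]
tool_rot: [-3.141, -0.0, -0.103]
force: [0.2, 0.7, -2.2]
opening: 0.218
finger_force: 49.3
time_s: 20.1
tool_pos: [0.5151, 0.0045, 0.0226]
tool_rot: [-3.142, -0.001, -0.103]
force: [0.4, -0.1, 0.3]
opening: 0.599
finger_force: 0.0
time_s: 20.6
tool_pos: [0.5169, 0.0046, 0.1558]
tool_rot: [-3.141, -0.006, -0.103]
force: [0.4, -0.5, -0.1]
opening: 0.597
finger_force: 0.0
time_s: 21.5
tool_pos: [0.5337, 0.193, 0.0718]
tool_rot: [3.14, 0.002, -0.103]
force: [0.1, 0.6, 0.0]
opening: 0.596
finger_force: 0.0
[-33.3   1.7] 0.07177201508655869 [ 3.14045051e+00  2.42940338e-03 -1.03264383e-01]
```

```bash
python3 -m inch '{"linear":[[0,0,30],[0,0,14],[0,0,6],[0,0,0]],"twist":[[0,0,0],[0,0,0],[0,0,0],[0,0,0]]}'
python3 -m inch '{"linear":[[0,0,0],[0,0,0],[0,0,0],[0,0,0],[0,0,0]],"twist":[[0,0,0],[0,0,0],[0,0,0],[0,0,0],[0,0,0]]}' 0 50
python3 -m inch '{"linear":[[0,0,-10],[0,0,-40],[0,0,-20],[0,30,0],[0,40,0]],"twist":[[0,0,0],[0,0,0],[0,0,0],[0,0,0],[0,0,0]]}' >/dev/null
python3 -m inch '{"linear":[[1,24,0],[0,0,20],[0,0,0],[0,0,0]],"twist":[[0,0,0],[0,0,0],[0,0,0],[0,0,0]]}'
python3 - <<'E'
from h import *
s=sense(); print(fr(s['tool_pos'],'black').round(1),s['tool_pos'][2],s['tool_rot'])
p,d,T,c=wsnap('w7.png'); np.savez('pics/w7T.npz',T=T,pos=s['tool_pos'])
E
```

```text
time_s: 21.9
tool_pos: [0.5345, 0.1934, 0.0226]
tool_rot: [3.141, 0.0, -0.103]
force: [-0.3, 0.3, 0.2]
opening: 0.599
finger_force: 0.0
time_s: 22.4
tool_pos: [0.5352, 0.1939, 0.0236]
tool_rot: [-3.141, -0.002, -0.103]
force: [-0.1, 0.1, 6.9]
opening: 0.257
finger_force: 50.0
time_s: 23.3
tool_pos: [0.5255, 0.1004, 0.0727]
tool_rot: [-3.141, 0.001, -0.103]
force: [0.6, 1.0, -1.3]
opening: 0.26
finger_force: 49.2
[-32.   -0.4] 0.07274375696443991 [-3.14134418e+00  5.51419882e-04 -1.02535280e-01]
```

View pics/w7.png

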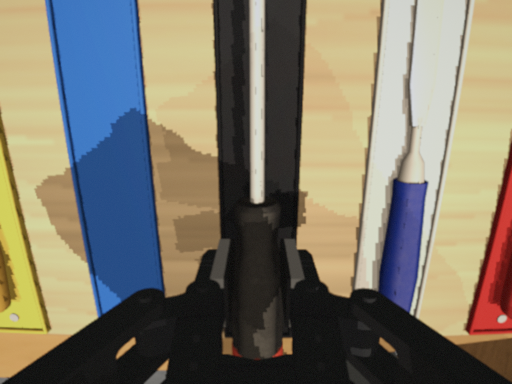

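The black driver is held straight over the black tray, with its shaft at u≈258 and the tray spanning 216–305. The blue chisel lies well in the white tray.

```bash
python3 -m inch '{"linear":[[0,1,30],[0,0,12],[0,0,4],[0,0,2],[0,0,0]],"twist":[[0,0,0],[0,0,0],[0,0,0],[0,0,0],[0,0,0]]}'
python3 -m inch '{"linear":[[0,0,0],[0,0,0],[0,0,0],[0,0,0]],"twist":[[0,0,0],[0,0,0],[0,0,0],[0,0,0]]}' 0.6
python3 -m inch '{"linear":[[0,0,-20],[0,0,-45],[0,0,-45],[0,0,-20],[0,0,0]],"twist":[[0,0,0],[0,0,0],[0,0,0],[0,0,0],[0,0,0]]}' >/dev/null
python3 -m inch '{"linear":[[-1,45,0],[0,40,0],[0,10,0],[0,0,0]],"twist":[[0,0,0],[0,0,0],[0,0,0],[0,0,0]]}' >/dev/null
python3 -m inch '{"linear":[[0,0,40],[0,0,40],[0,0,0],[0,0,0]],"twist":[[0,0,0],[0,0,0],[0,0,0],[0,0,0]]}'
python3 - <<'E'
from h import *
s=sense(); print(fr(s['tool_pos'],'white').round(1),s['tool_pos'][2],s['tool_rot'])
E
```

```text
time_s: 23.85
tool_pos: [0.5259, 0.0993, 0.0247]
tool_rot: [-3.141, -0.0, -0.103]
force: [0.3, -0.1, -0.7]
opening: 0.255
finger_force: 49.2
time_s: 24.25
tool_pos: [0.5258, 0.0989, 0.0246]
tool_rot: [-3.142, -0.0, -0.103]
force: [0.5, -0.8, -0.9]
opening: 0.599
finger_force: 0.0
time_s: 25.55
tool_pos: [0.5145, 0.0062, 0.0742]
tool_rot: [-3.141, 0.002, -0.101]
force: [0.4, -0.3, 0.4]
opening: 0.601
finger_force: 0.0
[-33.2  -0.5] 0.07415000140252119 [-3.14090077e+00  2.10300547e-03 -1.01114433e-01]
```

```bash
python3 -m inch '{"linear":[[0,1,30],[0,0,15],[0,0,8],[0,0,0]],"twist":[[0,0,0.002],[0,0,0],[0,0,0],[0,0,0]]}'
python3 -m inch '{"linear":[[0,0,0],[0,0,0],[0,0,0],[0,0,0],[0,0,0]],"twist":[[0,0,0],[0,0,0],[0,0,0],[0,0,0],[0,0,0]]}' 0 50
python3 -m inch '{"linear":[[0,0,-10],[0,0,-40],[0,0,-50],[0,-30,0],[0,-45,0]],"twist":[[0,0,0],[0,0,0],[0,0,0],[0,0,0],[0,0,0]]}' >/dev/null
python3 -m inch '{"linear":[[0,-45,0],[0,-45,0],[0,-25,0],[0,0,0],[0,0,0]],"twist":[[0,0,0],[0,0,0],[0,0,0],[0,0,0],[0,0,0]]}'
python3 -m inch '{"linear":[[0,0,20],[0,0,30],[0,0,0],[0,0,0]],"twist":[[0,0,0],[0,0,0],[0,0,0],[0,0,0]]}'
python3 - <<'E'
from h import *
s=sense(); print(fr(s['tool_pos'],'blue').round(1),s['tool_pos'][2],s['tool_rot'])
E
```

```text
time_s: 25.95
tool_pos: [0.5153, 0.0041, 0.022]
tool_rot: [-3.141, -0.001, -0.105]
force: [-1.3, 0.6, 0.2]
opening: 0.602
finger_force: 0.0
time_s: 26.45
tool_pos: [0.5157, 0.0036, 0.0227]
tool_rot: [-3.141, -0.002, -0.105]
force: [-1.6, 0.1, 7.3]
opening: 0.218
finger_force: 49.0
time_s: 27.45
tool_pos: [0.5343, 0.1927, 0.1217]
tool_rot: [3.141, 0.0, -0.104]
force: [-0.9, -0.6, -1.0]
opening: 0.219
finger_force: 49.5
time_s: 27.85
tool_pos: [0.5345, 0.1911, 0.0716]
tool_rot: [3.141, 0.001, -0.107]
force: [-0.2, 0.2, -0.1]
opening: 0.217
finger_force: 49.4
[-32.3   3.5] 0.07155786783440299 [ 3.14052098e+00  1.08619063e-03 -1.06705167e-01]
```

```bash
python3 -m inch '{"linear":[[0,-2,30],[0,0,12],[0,0,4],[0,0,2],[0,0,0]],"twist":[[0,0,-0.003],[0,0,0],[0,0,0],[0,0,0],[0,0,0]]}'
python3 -m inch '{"linear":[[0,0,0],[0,0,0],[0,0,0],[0,0,0]],"twist":[[0,0,0],[0,0,0],[0,0,0],[0,0,0]]}' 0.6
python3 -m inch '{"linear":[[0,0,-20],[0,0,-45],[0,0,-45],[0,0,-45],[0,0,-45]],"twist":[[0,0,0],[0,0,0],[0,0,0],[0,0,0],[0,0,0]]}' >/dev/null
python3 -m inch '{"linear":[[0,45,-15],[0,45,0],[0,5,0],[0,0,0],[0,0,0]],"twist":[[0,0,0],[0,0,0],[0,0,0],[0,0,0],[0,0,0]]}'
python3 - <<'E'
from h import *
p,d,T,c=wsnap('w8.png'); np.savez('pics/w8T.npz',T=T)
cv2.imwrite('pics/w8c.png',cv2.resize(p[0:262,20:500,::-1],None,fx=1.66,fy=1.66,interpolation=cv2.INTER_CUBIC))
E
```

```text
time_s: 28.35
tool_pos: [0.5353, 0.1946, 0.0241]
tool_rot: [-3.141, -0.001, -0.102]
force: [-0.9, 0.2, -2.1]
opening: 0.218
finger_force: 49.4
time_s: 28.75
tool_pos: [0.5351, 0.1946, 0.0236]
tool_rot: [-3.141, -0.001, -0.102]
force: [0.0, 0.5, -0.2]
opening: 0.601
finger_force: 0.0
time_s: 29.75
tool_pos: [0.5251, 0.101, 0.2383]
tool_rot: [-3.141, 0.0, -0.101]
force: [0.8, 0.4, -0.2]
opening: 0.602
finger_force: 0.0
```

View pics/w8c.png

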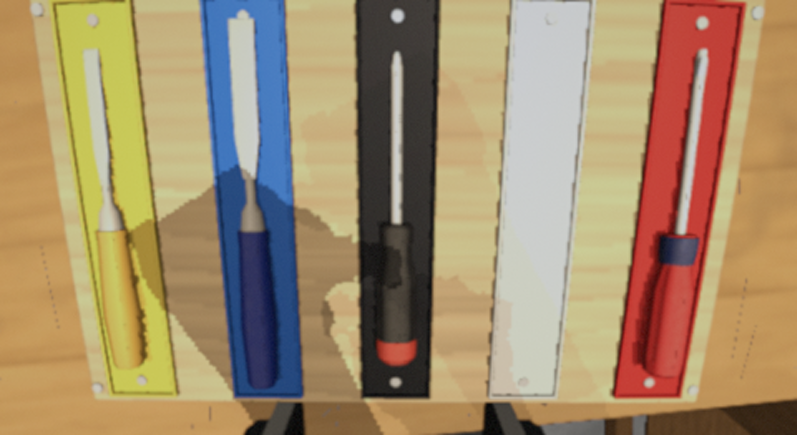

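All four tools lie in their own trays, and white is empty. Crop tips and butts: yellow (92,50)/(127,367), blue (242,14)/(263,386), black (397,55)/(397,362), red (703,52)/(665,375). I'll check how well they are centred.

Run:
```python
from h import *
T=np.load('pics/w8T.npz')['T'];c=camera_params('wrist')
f=lambda k,x,y,z: fr(wonz(T,c,20+(x+.5)/1.66-.5,(y+.5)/1.66-.5,z),k).round(1)
for k,z,zt,h0,*P in [('yellow',.022,.016,8,(92,50),(108,230),(127,367),(93,20),(141,380)),('blue',.022,.016,9,(242,14),(253,230),(263,386)),('black',.027,.026,4,(397,55),(397,225),(397,362),(397,16),(395,382)),('red',.027,.026,7,(703,52),(679,236),(665,375),(702,22),(650,382))]:
    t,s,b=f(k,*P[0],zt),f(k,*P[1],z),f(k,*P[2],z)
    print(k,'tip',t,'start',s,'butt',b,'mid',(t+b)/2,'from start',s[0]+h0,'rivets',[f(k,*q,.012) for q in P[3:]])
```

```text
yellow tip [105.3  -1. ] start [-7.1 -3.6] butt [-106.5   -5.4] mid [-0.6 -3.2] from start 0.9000000000000004 rivets [array([123.4,  -0. ]), array([-121.2,   -1.7])]
blue tip [123.6   0.5] start [-7.7 -0.3] butt [-120.9   -1.9] mid [ 1.35 -0.7 ] from start 1.2999999999999998 rivets []
black tip [98.2 -0. ] start [-3.9  0.2] butt [-99.9   0.4] mid [-0.85  0.2 ] from start 0.10000000000000009 rivets [array([122.6,  -0. ]), array([-122.1,   -0.9])]
red tip [102.8  -3.5] start [-10.1  -2.9] butt [-110.2    3.1] mid [-3.7 -0.2] from start -3.0999999999999996 rivets [array([122.4,   0.8]), array([-122.5,    0.7])]
```

```bash
python3 -c "
from workcell import hand_in; print(hand_in())"
```

```text
the job is handed in; nothing more can be done
None
```

All four tools now lie in the trays of their own handle colour, within about 4 mm of centre; the white tray is empty, the jar was left alone, and the job is handed in at about 30 s (one placing, the yellow chisel into the white tray, peaked at 86 N at the wrist, under the 120 N limit).

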